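Close the paint box and tighten its clicking latch

ROBOT

A 7-joint arm with a two-finger parallel gripper is mounted at the origin on the work surface. World frame = base frame: x ahead of the robot, y to its left, z up, the work surface at z = 0. Lengths are in m, angles in rad, forces in N, time in s.
With the tool pointing down it reaches from about 0.425 to 0.95 m from the base axis. Payload 4.7 kg.
Tool frame: the origin (TCP) lies at the very end of the fingers, on their centre line; the grasp point (between the pads) lies 19 mm behind it (arm.pinch_z is the distance from the TCP to the grasp point, in m); z points along the fingers, y is the line along which they close (so a half turn about z gives the same grasp; the last joint's range is limited). The gripper opens to 87 mm and grips with 3 to 60 N. Pads are 19 mm wide; open, the fingers measure 117 mm over their backs; the gripper's body (75 mm by 190 mm) begins 51 mm behind the grasp point.
Start: joints at [-1.333, 0.469, -0.049, 1.532, 0.024, 1.141, -0.082], TCP at [0.178, 0.651, 0.223] pointing down, gripper open.
Joint ranges: [-2.59, 2.59], [-0.33, 1.99], [-1.39, 1.29], [0.1, 2.45], [-1.04, 4.18], [0.21, 1.99], [-2.66, 2.66]. Speed limits (rad/s): [2.57, 2.57, 3.14, 3.14, 3.14, 3.14, 3.14].

INTERFACE

Orientations are given as a rotation vector (axis times angle).
In Python, from rig import status, camera, workorder, arm gives the robot as it stands.
- The arm moves only by the tool carry_out, never from a script. Its argument "series" is a list of rows, each a list of 4 numbers: the shift along the world's x, y, z in mm, then the turn about the world's z in degrees. In form: [[dx, dy, dz, twist], ...]. A call has 1 to 10 rows; each row shifts and turns the commanded pose from where the row before left it; what a row does not reach is not made up. A row lasts 1/10 s, in which the tool goes at most 50 mm and 8.59 degrees, less where a joint would pass 70% of its speed; a pose out of reach is approached as far as the arm can. A call is refused whole if a number of a shift passes 50 or a number of a turn 8.59, either way. A call with a gripper value outside its range is refused whole. "grip" is the opening, from 0 (shut) to 1 (fully open), set as the call begins (left out, the last holds). The fingers move at their own pace and stop on an object; the grip force is fixed at half the most. Time passes only in rows, so rows that do not move let the fingers close. It gives the time, the measured TCP pose, the force, the opening and the grip force at its end, in the units of the state.
- status.observe(): the state, without advancing time (a new reading comes with each control period).
- camera(name): name is "side" or "top" or "wrist"; returns a dict with "pixels" (400x640x3 uint8, red, green, blue), "range_z" (400x640 float32, m along the optical axis (not along the pixel's ray), 0 where there is no reading), "intrinsics" (3x3 intrinsics, pixels), "camera_from_world" (4x4, takes a point from world to camera coordinates); the wrist camera has in their place "hand_eye" (4x4, takes a point from camera to tool coordinates, whose origin is the TCP and whose axes are the flange's). Camera axes: x right, y down, z forward; pixel columns grow to the right and rows downward; lengths in m; the calibration is good to about 2 mm. The wrist camera is an equidistant fisheye: a pixel r from the principal point sees the ray r / f radians off the axis. A picture is of the moment at which its call begins: read the wrist's pose just before it.
- workorder.hand_in(): hands the job in; it is judged then, once.
The state is a dict: "clock": time; "joint_positions": joint angles; "joint_velocities": joint speeds; "joint_efforts": joint torques, N m; "tool_pos": TCP position; "tcp_rot": TCP orientation; "wrist_force": force on the tool from outside, world axes, zero at the start; "torque": the same for the moment, N m; "finger_gap": opening from 0.0 (shut) to 1.0 (fully open); "grip_force": force on a finger pad.
Only numpy, scipy, OpenCV 4.12 (cv2) and the standard library are available. Lean on these libraries where they do the work, as an engineer would, in place of code of your own. Each camera call takes 0.05 s, during which the arm holds its last target. There are 200 camera calls.

TASK

Close the paint box: tilt the lid, hook one of its short edges under the lip on the box's robot side, then lower the other edge gently, without letting it fall, until the lid lies flat in its recess. Then push the latch lever clockwise (seen from above) until the steel dog has swung over the lid to its stop and the knob slips, let it click at least once but at most four times (20 degrees of slip each), and let go. Leave everything else on the table where it stands.

Things in the scene. Friction and masses are not known exactly. Their poses are not given: they have to be found in the camera images.
- lid: Loose flat white lid, 140 (x) x 130 (y) x 6 mm, 0.15 to 0.31 kg, flat on the table at first. Wooden grip bar across the middle of its top: 16 mm thick (x), 60 mm long (y), 34 mm above the lid's top face. Origin: centre of the underside, z out of the top. The same when turned half round: either short edge (130 mm long, at x = -70 or +70 mm) may be hooked.
- paintbox: White paint box fixed to the table, 159 (x) x 150 (y) mm. Origin: centre of its underside; z up; its -x side looks roughly to the robot. Recess for the lid: level ledge all round at height 40 mm, between rims 46 mm high that stand 143 mm (x) by 138 mm (y) apart; the closed lid is flush with the rims. At +x a latch block, 50 mm wide, 46 mm high, reaches x = 140 mm.
- box_lip (a point): Middle of the lower inner edge of the fixed aluminium lip on the box's -x side; axes as the box. It lies at x = -61.5 mm of the box, 11.5 mm above the ledge; the lip is 5 mm thick and overhangs the ledge by 10 mm, back to the wall at x = -71.5 mm. A lid tilted by about 0.25 rad goes in: edge down to just above the ledge, then back.
- box_seat (a point): Where the lid's origin is when the lid is closed: centre of the recess at ledge height (40 mm above the table), axes as the paint box.
- latch_axis (a point): Point on the latch's vertical axis, 112 mm from the box's centre along its +x, 75 mm above the table (the lever's mid height). Round it: a ribbed black knob, 34 mm across, 58 to 88 mm above the table; under it a flat steel dog, 52 mm long from the axis, 16 mm wide, 48 to 57 mm above the table.
- lever_tip (a point): Outer end of the straight black lever that sticks out level from the knob, in one piece with it: 52 mm from the axis, 12 mm wide, 18 mm high (66 to 84 mm above the table). It can be pushed on its side with shut fingertips about 40 mm from the axis.
- latch (a joint): Angle of the dog, rad, clockwise from above; starts at 0 to 1.2, clear of the lid; hard stop at 3.0, where it points to the box's -x, 2.5 mm above the closed lid's far edge. Turns with the knob (0.03 N m) up to the stop. Lever heading in the box frame, anticlockwise from +x: pi + 4.83 - latch - clutch; it starts between about +y and +x and ends beyond -y.
- clutch (a joint): Slip of knob and lever past the dog, rad, clockwise; 0 at the start. Slips at a steady 0.3 N m (7 to 8 N at 40 mm) once the dog is at its stop or blocked, and stays where it is left (no spring back). One click is 20 degrees (0.35 rad), four are 1.4. It cannot go below 0.
- lid_edge_a (a point): Middle of the lid's edge at its x = -70 mm, at half thickness.
- lid_edge_b (a point): Middle of the lid's edge at its x = +70 mm, at half thickness.
- water_can: Bystander, not to be moved: aluminium can, 66 mm across, 120 mm high. Origin: centre of its underside.
- paint_jar: Bystander, not to be moved: amber paint jar, 54 mm across, 70 mm high, close to the latch. Origin: centre of its underside.
- ink_bottle: Bystander, not to be moved: glass bottle, 36 mm across, 65 mm high, close to the lid. Origin: centre of its underside.
- mixing_dish: Bystander, not to be moved: white dish, 110 mm across, 25 mm high. Origin: centre of its underside.
- tape_roll: Bystander, not to be moved: roll of tape lying flat, 90 mm across, 25 mm high. Origin: centre of its underside.
- brush: Bystander, not to be moved: flat brush lying down, 190 mm long. Origin: centre of its underside.
Things that resemble listed ones, but are neither listed nor needed, are in the scene too. Of the things like the lid, leave any that is purple; of the rest the smaller one is meant.

How it is judged:
By the outcome, as a careful person would: the job done as asked, in the order asked, and still so for the second after the job is handed in, with the robot touching nothing.
It also fails if it takes over 64 s, if anything falls off the work surface, if the arm or the gripper's body presses on something with over 40 N, if the wrist force passes 120 N, or if a joint passes its speed limit or range.

## Working session

There is one attempt and no reset: what is moved stays moved. The work goes in short steps, Python scripts to look and compute and a tool call to move; the robot and the scene stay as the last step left them, time stands still between calls to the robot, and variables do not carry over. Pictures are saved under pics/ and viewed, at most 10 in all, crops included, and the job is handed in when it is done.

Besides the shell and the picture viewer there is one more tool, called as a command line: name --pt "numbers of a row" for each row, then --argument value for the rest. carry_out: Moves the arm, as the interface text tells. Its arguments: {"type":"object","properties":{"series":{"type":"array"},"grip":{"type":"number"}},"required":["series"]}

```bash
ls; mkdir -p pics; python3 - <<'E'
from rig import status,camera,workorder,arm
import cv2,numpy as np
print(status.observe())
print([a for a in dir(arm) if a[0]!='_'])
for n in("top","side"):
    c=camera(n); np.savez(f"{n}0.npz",**c); cv2.imwrite(f"pics/{n}0.png",c["pixels"][...,::-1]); print(n,c["intrinsics"],c["camera_from_world"])
E
```

```text
pics
{'clock': 0.0, 'joint_positions': array([-1.33289749,  0.46948538, -0.04859974,  1.53367335,  0.02411976,
        1.14099638, -0.08226679]), 'joint_velocities': array([-1.49422160e-05,  6.00449490e-04, -2.01037853e-03, -1.10380751e-03,
       -4.62179354e-04,  1.60863817e-03,  6.08435139e-04]), 'joint_efforts': array([ 1.76737034e-03, -5.07982063e+01, -7.95112643e-02, -2.36148083e+01,
       -6.13863138e-02,  3.80605599e-02,  1.66698442e-04]), 'tool_pos': array([0.17779679, 0.65054989, 0.22147855]), 'tcp_rot': array([-4.17701430e-01, -3.11352131e+00,  3.09145757e-03]), 'wrist_force': array([ 0.38232038, -0.50913202,  0.01573295]), 'torque': array([-0.01433094,  0.04268   ,  0.01756026]), 'grip_force': 0.0, 'finger_gap': 0.9968900082007273}
['Unreachable', 'pinch_z']
top [[440.95981829   0.         320.5377552 ]
 [  0.         440.95981829 208.3157139 ]
 [  0.           0.           1.        ]] [[-2.26198057e-02 -9.99732483e-01 -4.82762508e-03  2.35398147e-03]
 [-9.85947913e-01  2.31068489e-02 -1.65447231e-01  4.45496790e-01]
 [ 1.65514523e-01  1.01740265e-03 -9.86206828e-01  1.25392918e+00]
 [ 0.00000000e+00  0.00000000e+00  0.00000000e+00  1.00000000e+00]]
side [[444.42112931   0.         319.5058103 ]
 [  0.         444.42112931 201.81466543]
 [  0.           0.           1.        ]] [[ 0.72854166 -0.68474533 -0.01873184 -0.3319389 ]
 [-0.53697042 -0.55390914 -0.63627622  0.28369326]
 [ 0.42531143  0.47361218 -0.77123387  1.03032894]
 [ 0.          0.          0.          1.        ]]
```

View pics/top0.png

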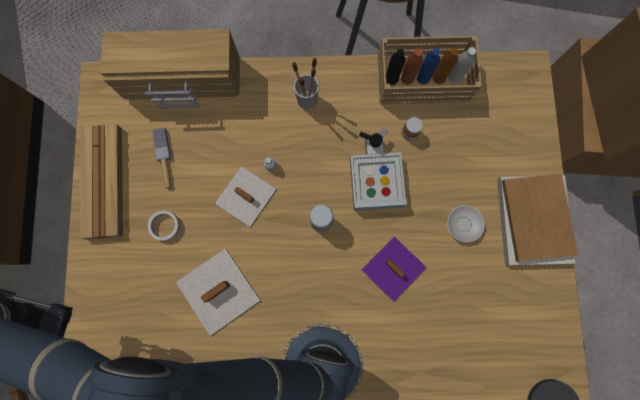

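View pics/side0.png

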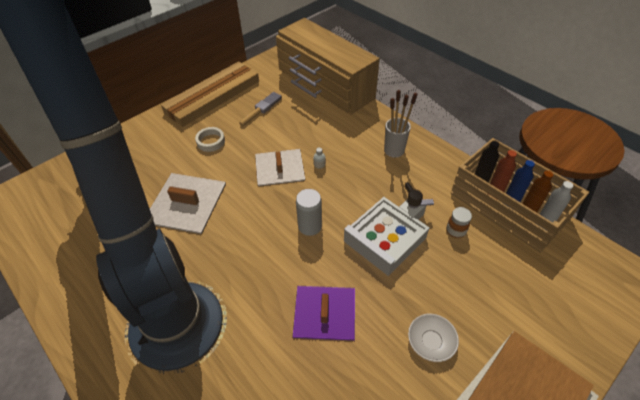

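Top view: lid-like things are a white one at (246,196), a larger white one at (218,291) and a purple one at (394,269). Purple is excluded, and the smaller of the rest is the one at (246,196), next to the ink bottle at (270,162). The paint box is at (378,183), its latch at (375,140), the jar at (414,127) and the can at (321,217). I'll confirm this in a crop and measure.

```bash
cat > h.py <<'E'
import numpy as np,cv2
def load(n): return dict(np.load(n))
def ray(c,uv):
    T=c["camera_from_world"];R,t=T[:3,:3],T[:3,3]
    uv=np.atleast_2d(uv).astype(float)
    d=np.c_[uv,np.ones(len(uv))]@np.linalg.inv(c["intrinsics"]).T@R
    return -R.T@t,d
def plane(c,uv,z):
    o,d=ray(c,uv); return o+d*((z-o[2])/d[:,2])[:,None]
def tri(c1,u1,c2,u2):
    A=[];b=[]
    for c,u in((c1,u1),(c2,u2)):
        o,d=ray(c,u);d=d[0]/np.linalg.norm(d[0]);P=np.eye(3)-np.outer(d,d);A.append(P);b.append(P@o)
    return np.linalg.lstsq(np.vstack(A),np.hstack(b),rcond=None)[0]
def depthpts(c,mask):
    v,u=np.nonzero(mask&(c["range_z"]>0)); z=c["range_z"][v,u]
    o,d=ray(c,np.c_[u,v]); return o+d*z[:,None]
def proj(c,P):
    T=c["camera_from_world"];p=np.atleast_2d(P)@T[:3,:3].T+T[:3,3];q=p@c["intrinsics"].T;return q[:,:2]/q[:,2:]
E
python3 - <<'E'
from h import *
for n in("top","side"):
    c=load(n+"0.npz"); im=c["pixels"]; hsv=cv2.cvtColor(im,cv2.COLOR_RGB2HSV)
    m=((hsv[...,1]<60)&(hsv[...,2]>110)).astype(np.uint8)
    k,lab,st,ce=cv2.connectedComponentsWithStats(m)
    for i in range(1,k):
        if st[i,4]>60:
            mk=lab==i; cn=max(cv2.findContours(mk.astype(np.uint8),0,2)[0],key=cv2.contourArea)
            P=depthpts(c,mk); 
            print(n,ce[i].round(1),st[i,4],"xyz",np.median(P,0).round(3),"z95",np.percentile(P[:,2],[5,95]).round(3),end=" ")
            w=plane(c,cn[:,0],max(0,np.median(P[:,2])))[:,:2]
            r=cv2.minAreaRect((w*1000).astype(np.float32)); print("rect",np.round(r[0],1),np.round(r[1],1),round(r[2],1))
a=load("top0.npz")["pixels"];b=load("side0.npz")["pixels"]
f=lambda i,x,y,w,h:cv2.resize(i[y:y+h,x:x+w],(400,300),interpolation=2)
cv2.imwrite("pics/crop1.png",np.vstack([np.hstack([f(a,170,130,120,90),f(a,330,115,120,90)]),np.hstack([f(b,240,130,120,90),f(b,340,175,120,90)])])[...,::-1])
E
```

```text
top [220.   13.1] 1480 xyz [ 1.606  0.477 -0.75 ] z95 [-0.761 -0.74 ] rect [1092.9  319.7] [263.2 117.4] 88.5
top [156.9  13.5] 211 xyz [ 1.61   0.81  -0.751] z95 [-0.76 -0.74] rect [1106.9  509.4] [57.6 79.7] 22.8
top [481.8  27.2] 364 xyz [ 1.49  -0.848 -0.75 ] z95 [-0.761 -0.741] rect [1036.  -523.4] [121.8  88.9] 76.1
top [99.5 34.6] 275 xyz [ 1.511  1.104 -0.75 ] z95 [-0.762 -0.741] rect [1048.3  690.8] [ 92.9 110.7] 40.4
top [407.6  31.2] 87 xyz [ 1.475 -0.476 -0.751] z95 [-0.761 -0.741] rect [1029.2 -287. ] [65.1 49.2] 88.5
top [441.8  32.7] 103 xyz [ 1.463 -0.649 -0.751] z95 [-0.76  -0.742] rect [1023.2 -410.1] [38.1 70.8] 5.4
top [32.2 44.2] 164 xyz [ 1.456  1.434 -0.751] z95 [-0.762 -0.74 ] rect [1005.4  909.9] [75.4 57.9] 4.7
top [68.5 63.7] 903 xyz [ 1.372  1.236 -0.75 ] z95 [-0.76 -0.74] rect [935.6 801.6] [192.7 190. ] 63.6
top [522.5  45.4] 149 xyz [ 1.384 -1.037 -0.749] z95 [-0.759 -0.74 ] rect [ 970.6 -667.6] [102.4  41.6] 88.5
top [54.  66.5] 82 xyz [ 1.333  1.312 -0.751] z95 [-0.762 -0.742] rect [926.9 838.7] [36.7 69.3] 8.3
top [168.8  90.7] 70 xyz [0.775 0.407 0.
[... 3165 characters left out ...]
[0.004 0.025] rect [ 397.5 -428.7] [108.7 105.5] 35.7
side [ 13.3 332.8] 393 xyz [-0.48   0.861 -0.748] z95 [-0.754 -0.74 ] rect [-278.3  244. ] [68.3 67.8] 71.6
side [ 23.2 342.1] 105 xyz [-0.456  0.794 -0.748] z95 [-0.755 -0.742] rect [-276.5  202. ] [24.5 35.7] 38.5
side [477.2 378.9] 328 xyz [ 0.377 -0.548  0.03 ] z95 [0.027 0.033] rect [ 404.3 -550.7] [162.7  13.7] 0.3
side [ 53.8 382.5] 424 xyz [-0.427  0.539 -0.748] z95 [-0.755 -0.741] rect [-264.6   83.2] [ 29.1 118.9] 0.1
side [632.1 381.3] 155 xyz [ 1.15  -0.943 -0.75 ] z95 [-0.757 -0.744] rect [ 624.3 -772.9] [50.8 31. ] 7.7
side [614.5 390.8] 168 xyz [ 1.057 -0.907 -0.75 ] z95 [-0.756 -0.744] rect [ 587.6 -762.1] [25.6 75.4] 89.0
```

View pics/crop1.png

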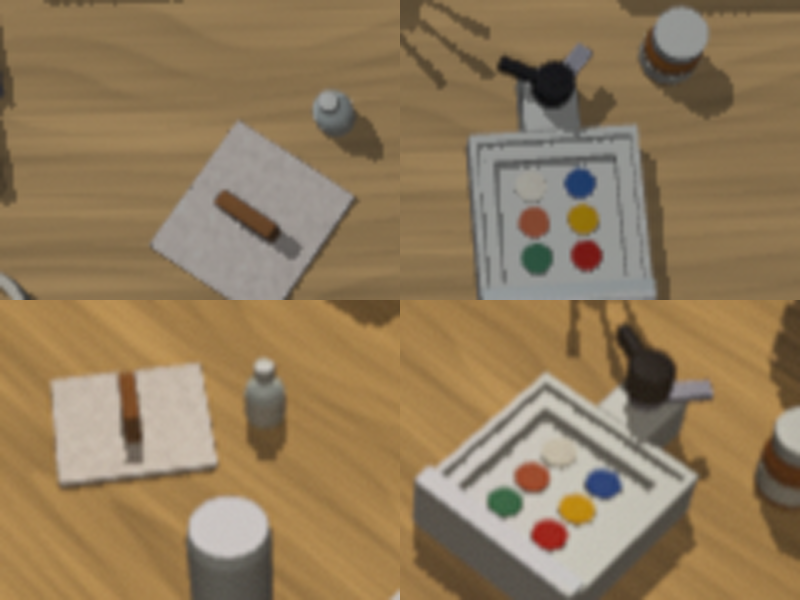

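The crop confirms the target. The small white lid at top (246,196) measures 130x140 mm, against 186x173 for the other white one. Its bar runs about 55° in world. The lever points to +y and slightly +x, and the dog to the upper right. Next I'll measure the box, latch and purple lid more precisely.

```bash
python3 - <<'E'
from h import *
C={n:load(n+"0.npz") for n in("top","side")}
for n,c in C.items():
    print(n,"cam at",ray(c,[0,0])[0].round(3))
    im=c["pixels"];hsv=cv2.cvtColor(im,cv2.COLOR_RGB2HSV)
    # purple
    m=((hsv[...,0]>125)&(hsv[...,0]<160)&(hsv[...,1]>90)).astype(np.uint8)
    cn=max(cv2.findContours(m,0,2)[0],key=cv2.contourArea)
    print(" purple",cv2.minAreaRect((plane(c,cn[:,0],.006)[:,:2]*1000).astype(np.float32)))
    # bar of lid, brown within lid
    cc=proj(c,[.495,.218,.03])[0].astype(int);roi=np.zeros(m.shape,bool);roi[cc[1]-18:cc[1]+18,cc[0]-18:cc[0]+18]=1
    b=(roi&(hsv[...,1]>110)&(hsv[...,0]<20)&(hsv[...,2]<150)&(hsv[...,2]>60)).astype(np.uint8)
    k,l,s,ce=cv2.connectedComponentsWithStats(b);i=1+np.argmax(s[1:,4]);P=depthpts(c,l==i)
    print(" bar px",ce[i].round(1),s[i,4],"z pct",np.percentile(P[:,2],[10,50,90]).round(3))
    T=P[P[:,2]>.034]; 
    print(" bar top depth mean",T.mean(0).round(4),len(T),"dir",np.degrees(np.arctan2(*np.linalg.svd((T-T.mean(0))[:,:2])[2][0][::-1])).round(1))
    # latch black
    cc=proj(c,[.66,-.17,.08])[0].astype(int);roi[:]=0;roi[cc[1]-25:cc[1]+25,cc[0]-25:cc[0]+25]=1
    k2=(roi&(hsv[...,2]<55)).astype(np.uint8);P=depthpts(c,k2>0);P=P[(P[:,2]>.05)&(P[:,2]<.1)&(abs(P[:,1]+.16)<.08)]
    print(" latch n",len(P),"z",np.percentile(P[:,2],[5,50,95]).round(3)); K=P[P[:,2]>.0865]; print(" knob top",K.mean(0).round(4),len(K),"lever ext x",P[:,0].min().round(3),P[:,0].max().round(3),"y",P[:,1].min().round(3),P[:,1].max().round(3))
c=C["top"];hsv=cv2.cvtColor(c["pixels"],cv2.COLOR_RGB2HSV)
m=((hsv[...,1]<60)&(hsv[...,2]>110)).astype(np.uint8)
k,l,s,ce=cv2.connectedComponentsWithStats(m);i=l[155,378] or l[154,378]
for n,c in C.items():
    hsv=cv2.cvtColor(c["pixels"],cv2.COLOR_RGB2HSV);m=((hsv[...,1]<60)&(hsv[...,2]>110)).astype(np.uint8)
    k,l,s,ce=cv2.connectedComponentsWithStats(m);i=min(range(1,k),key=lambda j:np.hypot(*(ce[j]-proj(c,[.535,-.175,.04])[0])))
    cn=max(cv2.findContours((l==i).astype(np.uint8),0,2)[0],key=cv2.contourArea)
    print(n,"hull@46mm",(1000*plane(c,cv2.approxPolyDP(cv2.convexHull(cn),2,True)[:,0],.046)[:,:2]).round().tolist())
    W=1000*plane(c,cn[:,0],.046)[:,:2]
    ym=W[:,1];
    for nm,sel in(("-y",(W[:,0]>490)&(W[:,0]<600)&(W[:,1]<-200)),("+y",(W[:,0]>490)&(W[:,0]<600)&(W[:,1]>-150)),("+x",(W[:,0]>570)&(W[:,1]>-240)&(W[:,1]<-205))):
        Q=W[sel].astype(np.float32)
        if len(Q)>4: print(n,nm,len(Q),cv2.fitLine(Q,cv2.DIST_HUBER,0,.01,.01).ravel().round(3))
E
```

```text
top cam at [ 0.232 -0.009  1.31 ]
 purple ((266.6923522949219, -218.03216552734375), (127.82789611816406, 138.62078857421875), 43.017662048339844)
 bar px [243.4 193.9] 87 z pct [0.038 0.041 0.044]
 bar top depth mean [0.4931 0.2176 0.041 ] 83 dir -124.6
 latch n 178 z [0.072 0.087 0.092]
 knob top [ 0.6355 -0.1711  0.0895] 97 lever ext x 0.617 0.661 y -0.187 -0.127
side cam at [-0.044 -0.558  0.969]
 purple ((267.4122009277344, -216.70306396484375), (130.17672729492188, 138.79757690429688), 43.72154998779297)
 bar px [278.4 161.6] 83 z pct [0.018 0.041 0.043]
 bar top depth mean [0.4924 0.2164 0.0408] 62 dir -125.5
 latch n 217 z [0.065 0.086 0.091]
 knob top [ 0.6352 -0.1714  0.0889] 97 lever ext x 0.618 0.654 y -0.191 -0.13
top hull@46mm [[599.0, -99.0], [632.0, -151.0], [608.0, -248.0], [451.0, -257.0], [445.0, -108.0]]
top -y 10 [ 9.12000e-01  4.10000e-01  5.66255e+02 -2.37556e+02]
top +y 7 [ 9.98000e-01  5.80000e-02  5.64957e+02 -1.01357e+02]
top +x 7 [ 1.0100e-01 -9.9500e-01  6.0334e+02 -2.2181e+02]
side hull@46mm [[600.0, -99.0], [634.0, -151.0], [607.0, -245.0], [458.0, -251.0], [448.0, -105.0]]
side +y 7 [ 9.99000e-01  4.20000e-02  5.52732e+02 -1.01055e+02]
side +x 9 [ 5.10000e-02 -9.99000e-01  6.06875e+02 -2.22737e+02]
```

carry_out --pt "15 -20 0 -2" --pt "28 -39 0 -2" --pt "32 -44 0 -2" --pt "32 -44 0 -2" --pt "32 -44 0 -2" --pt "32 -44 0 -2" --pt "32 -44 0 -2" --pt "32 -44 0 -2" --pt "32 -44 0 -2" --pt "28 -39 -20 -1.5" --grip 1

```text
clock: 1.1
tool_pos: [0.4563, 0.2703, 0.2053]
tcp_rot: [0.941, 2.994, 0.007]
wrist_force: [-0.1, 0.5, -0.3]
finger_gap: 0.999
grip_force: 0.0
```

carry_out --pt "21 -26 -40 0" --pt "0 0 -40 0" --pt "0 0 -20 0" --pt "0 0 0 0" --pt "0 0 0 0"

```text
clock: 1.6
tool_pos: [0.4739, 0.2469, 0.1052]
tcp_rot: [-0.939, -2.998, 0.0]
wrist_force: [0.4, -1.6, 0.9]
finger_gap: 1.002
grip_force: 0.0
```

carry_out --pt "7 -10 0 0" --pt "8 -11 0 0" --pt "5 -8 -15 0" --pt "0 0 -20 0" --pt "0 0 0 0" --pt "0 0 0 0"

```text
clock: 2.2
tool_pos: [0.4946, 0.2171, 0.0707]
tcp_rot: [0.94, 2.997, 0.001]
wrist_force: [-0.0, 0.4, 0.6]
finger_gap: 0.999
grip_force: 0.0
```

```bash
cat >> h.py <<'E'
def wray(c,s,uv):
    from scipy.spatial.transform import Rotation as Ro
    K=c["intrinsics"];uv=np.atleast_2d(uv).astype(float)
    x=(uv[:,0]-K[0,2])/K[0,0];y=(uv[:,1]-K[1,2])/K[1,1];r=np.hypot(x,y)+1e-12
    d=np.c_[np.sin(r)*x/r,np.sin(r)*y/r,np.cos(r)]
    T=np.eye(4);T[:3,:3]=Ro.from_rotvec(s["tcp_rot"]).as_matrix();T[:3,3]=s["tool_pos"];T=T@c["hand_eye"]
    return T[:3,3],d@T[:3,:3].T
def wplane(c,s,uv,z):
    o,d=wray(c,s,uv);return o+d*((z-o[2])/d[:,2])[:,None]
E
python3 - <<'E'
from h import *
from rig import status,camera
s=status.observe();print(s["tool_pos"],s["tcp_rot"],s["wrist_force"])
c=camera("wrist");np.savez("w1.npz",**c,tool_pos=s["tool_pos"],tcp_rot=s["tcp_rot"])
print(c["intrinsics"],c["hand_eye"])
cv2.imwrite("pics/w1.png",c["pixels"][...,::-1])
E
```

```text
[0.49462176 0.21712119 0.07074542] [9.40154295e-01 2.99683147e+00 8.17814457e-04] [-0.02046768  0.41773478  0.59658191]
[[309.70691629   0.         321.26842658]
 [  0.         309.70691629 201.48076616]
 [  0.           0.           1.        ]] [[-1.43300199e-03 -9.56799375e-01 -2.90745425e-01  7.90982951e-02]
 [ 9.99998904e-01 -1.26285496e-03 -7.72846505e-04  4.85436726e-05]
 [ 3.72289750e-04 -2.90746214e-01  9.56800136e-01 -1.61364665e-01]
 [ 0.00000000e+00  0.00000000e+00  0.00000000e+00  1.00000000e+00]]
```

View pics/w1.png

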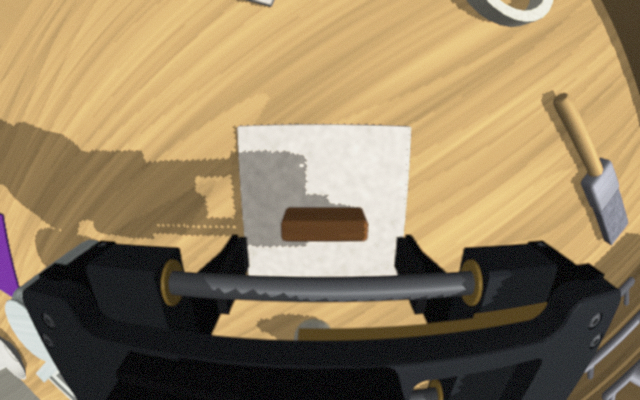

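The wrist view shows the bar square to the fingers, at columns 282–368 and rows 208–241. I'll check its centring numerically.

```bash
python3 - <<'E'
from h import *
c=load("w1.npz");hsv=cv2.cvtColor(c["pixels"],cv2.COLOR_RGB2HSV)
m=np.zeros((400,640),bool);m[195:250,270:385]=1
b=(m&(hsv[...,1]>100)&(hsv[...,2]<140)&(hsv[...,0]<20)).astype(np.uint8)
k,l,s,ce=cv2.connectedComponentsWithStats(b);i=1+np.argmax(s[1:,4]);x,y,w,h=s[i,:4];print(s[i],ce[i])
for z in(.04,.006):
    P=wplane(c,c,[[x,y],[x+w,y],[x,y+h],[x+w,y+h]],z)
    from scipy.spatial.transform import Rotation as Ro
    R=Ro.from_rotvec(c["tcp_rot"]).as_matrix();print(z,((P-c["tool_pos"])@R*1000).round(1).tolist())
E
```

```text
[ 282  208   85   33 2621] [323.18428081 224.04883632]
0.04 [[16.3, -25.9, 30.7], [16.2, 30.0, 30.8], [-7.4, -26.9, 30.7], [-7.6, 31.1, 30.8]]
0.006 [[5.2, -30.5, 64.7], [5.1, 35.2, 64.8], [-22.7, -31.7, 64.7], [-22.9, 36.6, 64.8]]
```

carry_out --pt "1 2 -15 0" --pt "0 0 -25 0" --pt "0 0 -13 0" --pt "0 0 -3 0" --pt "0 0 0 0" --pt "0 0 0 0"

```text
clock: 2.85
tool_pos: [0.4954, 0.2199, 0.0145]
tcp_rot: [0.939, 2.997, 0.001]
wrist_force: [0.9, -1.0, 0.3]
finger_gap: 1.001
grip_force: 0.0
```

carry_out --pt "0 0 0 0" --pt "0 0 0 0" --pt "0 0 0 0" --pt "0 0 0 0" --pt "0 0 0 0" --pt "0 0 0 0" --grip 0.5

```text
clock: 3.45
tool_pos: [0.4949, 0.2197, 0.0142]
tcp_rot: [0.939, 2.998, 0.0]
wrist_force: [-0.7, 0.8, 1.5]
finger_gap: 0.689
grip_force: 30.0
```

carry_out --pt "0 0 10 0" --pt "0 0 25 0" --pt "0 0 40 0" --pt "0 0 40 0" --pt "0 0 30 0" --pt "-2 -10 8 1" --pt "-6 -25 0 4" --pt "-8 -35 0 4" --pt "-8 -35 0 4" --pt "-8 -35 0 4"

```text
clock: 4.45
tool_pos: [0.4609, 0.0774, 0.1657]
tcp_rot: [-0.48, -3.102, 0.002]
wrist_force: [0.9, -0.2, -1.9]
finger_gap: 0.685
grip_force: 30.0
```

carry_out --pt "-8 -35 0 4" --pt "-8 -35 0 4" --pt "-8 -35 0 4" --pt "-8 -35 0 4" --pt "-8 -35 0 3" --pt "-8 -35 0 2" --pt "-8 -35 0 0" --pt "-5 -20 0 0" --pt "0 0 0 0" --pt "0 0 0 0"

```text
clock: 5.45
tool_pos: [0.4005, -0.1852, 0.1661]
tcp_rot: [0.086, -3.138, -0.002]
wrist_force: [0.8, 0.5, -2.0]
finger_gap: 0.685
grip_force: 30.0
```

```bash
python3 - <<'E'
from h import *
from rig import status,camera
s=status.observe();print(s["tool_pos"],s["tcp_rot"],s["wrist_force"],s["finger_gap"])
c=camera("side");np.savez("s2.npz",**c);t=camera("top");np.savez("t2.npz",**t)
cv2.imwrite("pics/s2.png",np.vstack([cv2.resize(i["pixels"][y:y+200,x:x+400],(600,300)) for i,x,y in((c,150,100),(t,200,80))])[...,::-1])
E
```

```text
[ 0.40050647 -0.18517927  0.16607747] [ 8.63469273e-02 -3.13819509e+00 -1.71092947e-03] [ 0.80653267  0.51064939 -1.97488038] 0.6854885525077776
```

View pics/s2.png

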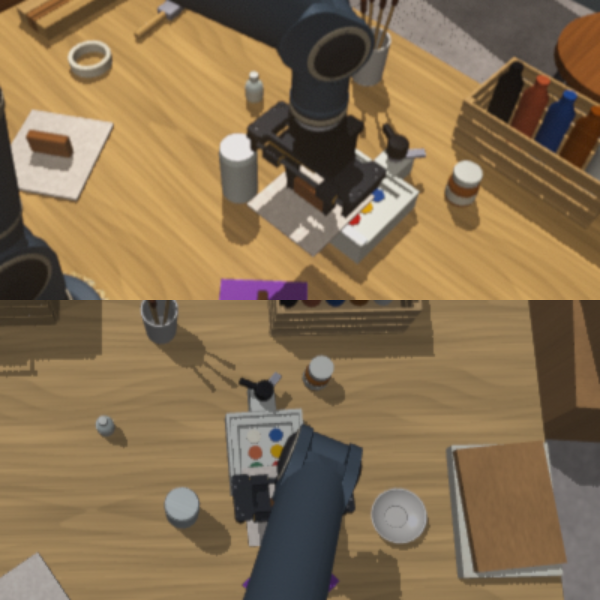

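carry_out --pt "0 0 -15 0" --pt "0 0 -30 0" --pt "0 0 -30 0" --pt "0 0 -15 0" --pt "0 0 -4 0" --pt "0 0 -2 0" --pt "0 0 -2 0" --pt "0 0 -2 0" --pt "0 0 0 0"

```text
clock: 6.45
tool_pos: [0.4013, -0.1849, 0.068]
tcp_rot: [0.089, -3.14, -0.002]
wrist_force: [-4.5, 1.5, 4.3]
finger_gap: 0.688
grip_force: 30.0
```

carry_out --pt "0 0 -1 0" --pt "0 0 -1 0" --pt "0 0 -1 0" --pt "0 0 -1 0" --pt "0 0 -1 0" --pt "0 0 0 0"

```text
clock: 7.05
tool_pos: [0.3997, -0.1849, 0.0628]
tcp_rot: [0.088, -3.137, -0.003]
wrist_force: [-7.3, 0.6, 5.9]
finger_gap: 0.689
grip_force: 30.0
```

carry_out --pt "0 0 -1 0" --pt "0 0 -1 0" --pt "0 0 5 0" --pt "0 0 15 0" --pt "0 0 20 0" --pt "0 0 0 0" --pt "0 0 0 0"

```text
clock: 7.75
tool_pos: [0.4027, -0.1853, 0.1006]
tcp_rot: [-0.089, 3.138, -0.001]
wrist_force: [-0.5, -0.3, -1.8]
finger_gap: 0.684
grip_force: 30.0
```

```bash
cat > tilt.py <<'E'
from h import *
import sys
from rig import status,camera
s=status.observe();print(s["clock"],s["tool_pos"].round(4),s["tcp_rot"].round(3),s["wrist_force"].round(1))
c=camera("side");np.savez(sys.argv[1],**c)
hsv=cv2.cvtColor(c["pixels"],cv2.COLOR_RGB2HSV)
tp=s["tool_pos"];th=np.radians(3.1);ax=np.array([np.cos(th),np.sin(th)]);ay=np.array([-ax[1],ax[0]])
P=depthpts(c,(hsv[...,1]<60));q=P[:,:2]-tp[:2];L=np.c_[q@ax,q@ay,P[:,2]-tp[2]]*1000
k=(abs(L[:,0])<76)&(abs(L[:,1])<68)&(L[:,2]<22)&(L[:,2]>-45)&(P[:,2]>.012)&((L[:,0]<-12)|(abs(L[:,1])>48))
L=L[k]
for _ in range(6):
    A=np.c_[L[:,:2],np.ones(len(L))];f=np.linalg.lstsq(A,L[:,2],rcond=None)[0];r=abs(A@f-L[:,2]);L=L[r<max(4,2*np.median(r))]
print("n",len(L),"slope x,y",f[:2].round(3),"z0(top rel TCP)",f[2].round(1),"res",np.median(r).round(1),"x",np.percentile(L[:,0],[0,1,99]).round(1),"y",np.percentile(L[:,1],[1,99]).round(1))
cv2.imwrite("pics/%s.png"%sys.argv[1][:-4],cv2.resize(c["pixels"][130:310,250:490],(720,540),interpolation=2)[...,::-1])
E
python3 tilt.py s3.npz
```

```text
7.75 [ 0.4027 -0.1853  0.1006] [-8.900e-02  3.138e+00 -1.000e-03] [-0.5 -0.3 -1.8]
n 1137 slope x,y [0.177 0.001] z0(top rel TCP) -8.4 res 1.0 x [-64.9 -63.9  -1.8] y [-63.   64.1]
```

View pics/s3.png

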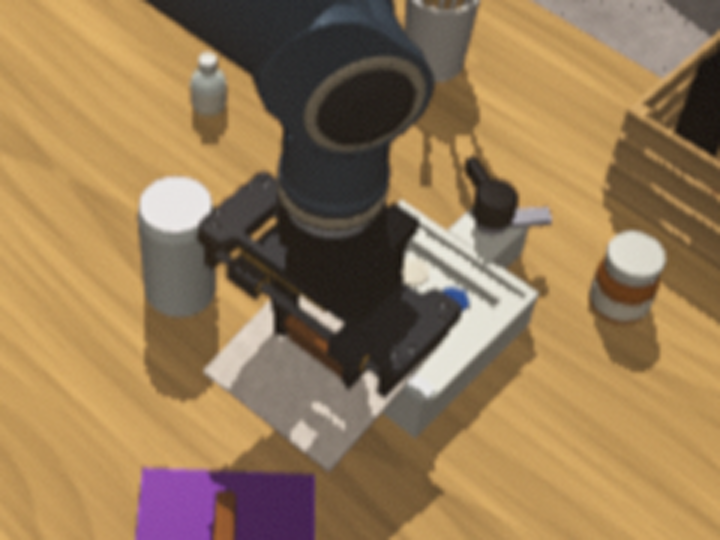

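The lid is tilted 0.175 rad with the robot-side edge down, and it's held firmly. Next it goes over the recess and down behind the lip.

carry_out --pt "10 1 3 0" --pt "25 1.5 0 0" --pt "30 2 0 0" --pt "30 2 0 0" --pt "25 1.5 0 0" --pt "11 0.8 0 0" --pt "0 0 0 0" --pt "0 0 -10 0" --pt "0 0 -10 0" --pt "0 0 0 0"

```text
clock: 8.8
tool_pos: [0.5301, -0.1763, 0.081]
tcp_rot: [0.086, -3.136, -0.002]
wrist_force: [-0.2, 0.2, -2.4]
finger_gap: 0.688
grip_force: 30.0
```

```bash
python3 tilt.py s4.npz
```

```text
8.8 [ 0.5301 -0.1763  0.081 ] [ 8.600e-02 -3.136e+00 -2.000e-03] [-0.2  0.2 -2.4]
n 1113 slope x,y [0.207 0.003] z0(top rel TCP) -7.4 res 1.2 x [-76.  -75.1   6.1] y [-62.9  65. ]
```

View pics/s4.png

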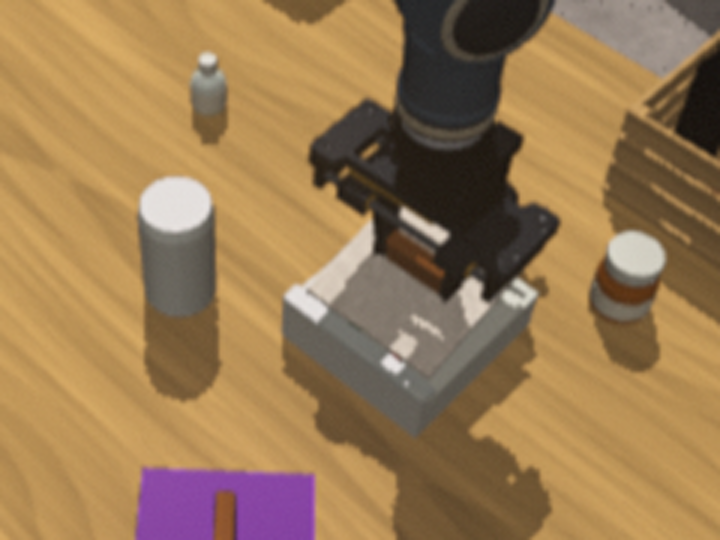

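The lid sits squarely over the recess, with its lower edge near the lip (lip at about (300,300)–(430,380) in the crop). I'll shift +5 mm and descend.

carry_out --pt "3 0.2 0 0" --pt "3 0.2 0 0" --pt "0 0 -3 0" --pt "0 0 -3 0" --pt "0 0 -3 0" --pt "0 0 -2 0" --pt "0 0 -1 0" --pt "0 0 0 0" --pt "0 0 0 0"

```text
clock: 9.75
tool_pos: [0.5389, -0.1762, 0.071]
tcp_rot: [-0.088, 3.14, 0.0]
wrist_force: [1.1, -1.1, -1.8]
finger_gap: 0.685
grip_force: 30.0
```

carry_out --pt "0 0 -1 0" --pt "0 0 -1 0" --pt "0 0 -1 0" --pt "0 0 -1 0" --pt "0 0 0 0" --pt "0 0 0 0"

```text
clock: 10.35
tool_pos: [0.5388, -0.1762, 0.0669]
tcp_rot: [0.088, -3.14, -0.0]
wrist_force: [-0.5, -0.4, -2.7]
finger_gap: 0.694
grip_force: 30.0
```

carry_out --pt "-2 -0.1 0 0" --pt "-2 -0.1 0 0" --pt "-3 -0.2 0 0" --pt "-3 -0.2 0 0" --pt "-3 -0.2 0 0" --pt "-3 -0.1 0 0" --pt "-2 -0.1 0 0" --pt "0 0 0 0" --pt "0 0 0 0"

```text
clock: 11.25
tool_pos: [0.5209, -0.1771, 0.067]
tcp_rot: [-0.088, 3.14, 0.0]
wrist_force: [-0.1, 0.5, -2.2]
finger_gap: 0.685
grip_force: 30.0
```

```bash
python3 tilt.py s5.npz
```

```text
11.25 [ 0.5209 -0.1771  0.067 ] [-0.088  3.14   0.   ] [-0.1  0.5 -2.2]
n 979 slope x,y [0.028 0.001] z0(top rel TCP) -11.4 res 2.1 x [-76.  -75.2   3.8] y [-63.7  65.4]
```

View pics/s5.png

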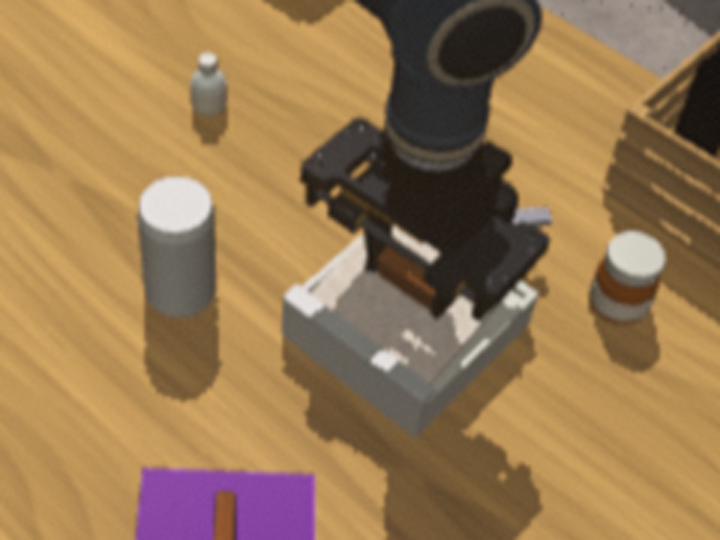

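The edge now runs under the lip without any force. I'll carry on back until it touches the wall.

carry_out --pt "-1 0 0 0" --pt "-1 0 0 0" --pt "-1 0 0 0" --pt "0 0 0 0" --pt "0 0 0 0"

```text
clock: 11.8
tool_pos: [0.5194, -0.1772, 0.0675]
tcp_rot: [-0.088, 3.137, -0.001]
wrist_force: [3.5, 0.4, -3.0]
finger_gap: 0.688
grip_force: 30.0
```

carry_out --pt "-1 0 0 0" --pt "0 0 0 0" --pt "0 0 0 0"

```text
clock: 12.1
tool_pos: [0.5192, -0.1773, 0.0677]
tcp_rot: [-0.087, 3.136, -0.001]
wrist_force: [6.5, 0.5, -2.5]
finger_gap: 0.684
grip_force: 30.0
```

carry_out --pt "-1 0 0 0" --pt "0 0 0 0" --pt "0 0 0 0"

```text
clock: 12.4
tool_pos: [0.519, -0.1773, 0.068]
tcp_rot: [-0.087, 3.134, -0.002]
wrist_force: [6.8, 0.7, -3.5]
finger_gap: 0.684
grip_force: 30.0
```

The wall is reached, with the edge hooked. Next I'll ease the preload and lower along the arc.

carry_out --pt "2 0 0 0" --pt "0.5 0 -1 0" --pt "0.5 0 -1 0" --pt "0.7 0 -1.2 0" --pt "0.7 0 -1.2 0" --pt "0.7 0 -1.2 0" --pt "0 0 0 0" --pt "0 0 0 0"

```text
clock: 13.2
tool_pos: [0.5218, -0.1773, 0.0621]
tcp_rot: [-0.09, 3.139, -0.001]
wrist_force: [5.4, 0.8, 4.9]
finger_gap: 0.684
grip_force: 30.0
```

carry_out --pt "0.7 0 -1.2 0" --pt "0.7 0 -1.2 0" --pt "0.7 0 -1.2 0" --pt "0.7 0 -1.2 0" --pt "0 0 0 0" --pt "0 0 0 0"

```text
clock: 13.8
tool_pos: [0.5237, -0.1772, 0.0565]
tcp_rot: [0.088, -3.14, 0.0]
wrist_force: [4.6, 0.8, 4.3]
finger_gap: 0.686
grip_force: 30.0
```

```bash
python3 tilt.py s6.npz
```

```text
13.8 [ 0.5237 -0.1772  0.0565] [ 0.088 -3.14   0.   ] [4.6 0.8 4.3]
n 782 slope x,y [-0.018  0.006] z0(top rel TCP) -8.7 res 1.3 x [-76.  -74.9  23.8] y [-63.5  65.1]
```

View pics/s6.png

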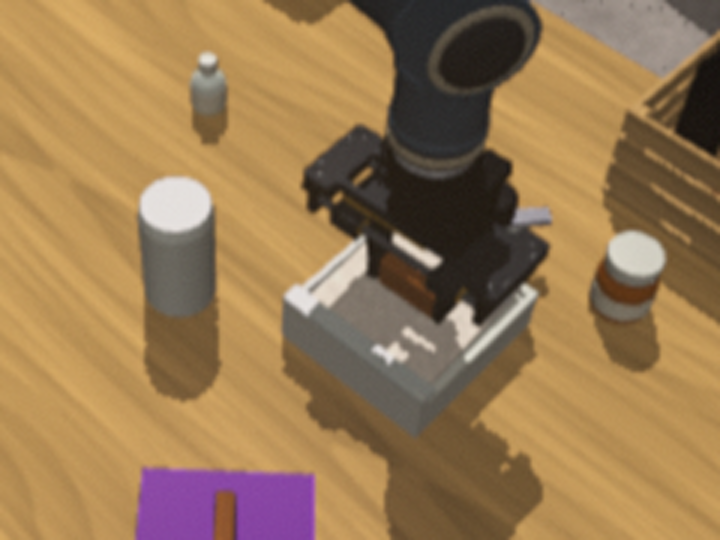

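The lid is nearly flat and still hooked. I'll finish lowering in small steps, watching the force.

carry_out --pt "0.8 0 -0.8 0" --pt "0.8 0 -0.8 0" --pt "0.6 0 -0.6 0" --pt "0 0 0 0" --pt "0 0 0 0"

```text
clock: 14.35
tool_pos: [0.5247, -0.1771, 0.0538]
tcp_rot: [0.088, -3.138, -0.001]
wrist_force: [1.2, 0.5, 1.6]
finger_gap: 0.684
grip_force: 30.0
```

carry_out --pt "0.3 0 -0.6 0" --pt "0 0 0 0" --pt "0 0 0 0"

```text
clock: 14.65
tool_pos: [0.5249, -0.1771, 0.0533]
tcp_rot: [0.088, -3.138, -0.001]
wrist_force: [-0.5, 0.6, 1.7]
finger_gap: 0.685
grip_force: 30.0
```

carry_out --pt "0 0 -0.8 0" --pt "0 0 0 0" --pt "0 0 0 0"

```text
clock: 14.95
tool_pos: [0.525, -0.1771, 0.0532]
tcp_rot: [0.088, -3.138, -0.001]
wrist_force: [-4.1, 1.7, 7.5]
finger_gap: 0.688
grip_force: 30.0
```

```bash
python3 - <<'E'
from h import *
from rig import status,camera
th=np.radians(3.1);ax=np.array([np.cos(th),np.sin(th)]);ay=np.array([-ax[1],ax[0]])
for n in("side","top"):
    c=camera(n);np.savez(n+"7.npz",**c);hsv=cv2.cvtColor(c["pixels"],cv2.COLOR_RGB2HSV)
    P=depthpts(c,hsv[...,1]<60);q=P[:,:2]-[.525,-.177];L=np.c_[q@ax,q@ay,P[:,2]]*1000
    k=(L[:,0]>-50)&(L[:,0]<66)&(abs(L[:,1])<60)&(L[:,2]<70)&(L[:,2]>35)&((L[:,0]<-20)|(L[:,0]>20)|(abs(L[:,1])>50));L=L[k]
    if len(L)<30: print(n,len(L));continue
    for _ in range(5):
        A=np.c_[L[:,:2],np.ones(len(L))];f=np.linalg.lstsq(A,L[:,2],rcond=None)[0];r=abs(A@f-L[:,2]);L=L[r<max(3,2.5*np.median(r))]
    print(n,len(L),f.round(4),np.percentile(L[:,0],[1,99]))
E
```

```text
side 552 [-4.00000e-03 -5.00000e-04  4.64792e+01] [-49.46886978  47.90450074]
top 5
```

The lid lies flat at 46.5 mm (flush) with no tilt. I'll release, lift, and look at the latch.

carry_out --pt "0 0 0.5 0" --pt "0 0 0 0" --pt "0 0 0 0" --pt "0 0 0 0" --pt "0 0 0 0" --grip 1

```text
clock: 15.55
tool_pos: [0.5263, -0.1771, 0.0533]
tcp_rot: [0.088, -3.14, -0.0]
wrist_force: [0.7, -0.3, 0.8]
finger_gap: 0.979
grip_force: 0.0
```

carry_out --pt "0 0 5 0" --pt "0 0 15 0" --pt "0 0 30 0" --pt "0 0 40 0" --pt "0 0 20 0" --pt "0 0 0 0" --pt "0 0 0 0"

```text
clock: 16.25
tool_pos: [0.5261, -0.177, 0.1636]
tcp_rot: [-0.088, 3.14, 0.0]
wrist_force: [-0.8, 0.5, -1.0]
finger_gap: 0.999
grip_force: 0.0
```

```bash
python3 - <<'E'
from h import *
from rig import status,camera
s=status.observe();print(s["clock"],s["tool_pos"].round(4),s["tcp_rot"].round(3),s["joint_positions"].round(2),s["wrist_force"].round(1),s["finger_gap"])
c=camera("wrist");np.savez("w8.npz",**c,tool_pos=s["tool_pos"],tcp_rot=s["tcp_rot"])
cv2.imwrite("pics/w8.png",c["pixels"][...,::-1])
th=np.radians(3.1);ax=np.array([np.cos(th),np.sin(th)]);ay=np.array([-ax[1],ax[0]])
c=camera("side");hsv=cv2.cvtColor(c["pixels"],cv2.COLOR_RGB2HSV)
P=depthpts(c,hsv[...,1]<60);q=P[:,:2]-[.525,-.177];L=np.c_[q@ax,q@ay,P[:,2]]*1000
k=(L[:,0]>-50)&(L[:,0]<66)&(abs(L[:,1])<60)&(L[:,2]<70)&(L[:,2]>35);L=L[k]
for _ in range(5):
    A=np.c_[L[:,:2],np.ones(len(L))];f=np.linalg.lstsq(A,L[:,2],rcond=None)[0];r=abs(A@f-L[:,2]);L=L[r<max(3,2.5*np.median(r))]
print(len(L),f.round(4),np.percentile(L[:,0],[1,99]))
E
```

```text
16.25 [ 0.5261 -0.177   0.1636] [-0.088  3.14   0.   ] [-0.05  0.35  0.37  1.9  -0.15  0.92  2.03] [-0.8  0.5 -1. ] 0.9988988556343184
1319 [-1.00000e-04  1.20000e-03  4.65898e+01] [-49.06133158  65.14971581]
```

View pics/w8.png

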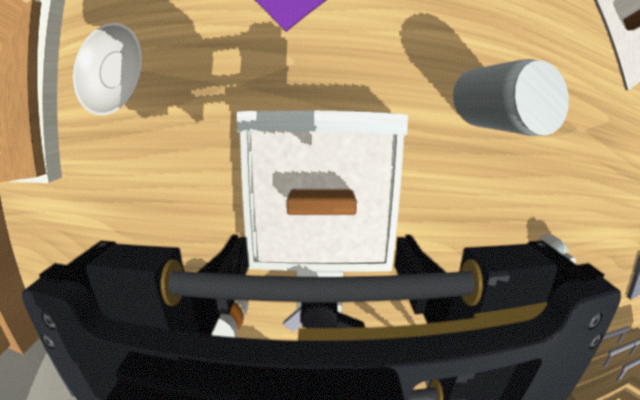

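The wrist view shows the lid flat inside the recess, bar at (321,202). The latch is hidden behind the gripper, so I'll take the lever heading from the first images, check for tall things nearby, and work out the path.

```bash
python3 - <<'E'
from h import *
A=np.array([.6355,-.1712])
for n in("top0","side0"):
    c=load(n+".npz");hsv=cv2.cvtColor(c["pixels"],cv2.COLOR_RGB2HSV)
    P=depthpts(c,hsv[...,2]<60);k=(P[:,2]>.062)&(P[:,2]<.1)&(np.hypot(*(P[:,:2]-A).T)>.024)&(np.hypot(*(P[:,:2]-A).T)<.065);Q=P[k]
    v,u=np.nonzero((hsv[...,2]<60)&(c["range_z"]>0))
    W=plane(c,np.c_[u,v][k],.084)[:,:2]
    g=np.hypot(*(W-A).T);d=(W-A).mean(0);print(n,len(Q),"heading",np.degrees(np.arctan2(d[1],d[0])).round(1),"maxr",g.max().round(4))
    if n=="top0":
        P=depthpts(c,c["range_z"]>0);k=(P[:,2]>.11)&(np.hypot(*(P[:,:2]-A).T)<.22);print("tall near",P[k][:,:2].min(0) if k.any() else None,P[k].max(0) if k.any() else None,k.sum())
def p(phi,ex=0):
    f=np.radians(phi);return (A+.040*np.array([np.cos(f),np.sin(f)])+(.016+ex)*np.array([-np.sin(f),np.cos(f)]))*1000
ph=[62]+list(range(56,-119,-6))
q=np.array([p(x) for x in ph]);print("start",p(62,.012).round(1),q[0].round(1))
d=np.diff(q,axis=0)
for i in range(len(d)):print(ph[i+1],q[i+1].round(1),d[i].round(1))
E
```

```text
top0 37 heading 67.0 maxr 0.0485
tall near [ 0.77705961 -0.32933335] [ 0.85182466 -0.1990128   0.15287254] 161
side0 33 heading 68.7 maxr 0.0463
start [ 629.6 -122.7] [ 640.2 -128.4]
56 [ 644.6 -129.1] [ 4.5 -0.7]
50 [ 649.  -130.3] [ 4.4 -1.2]
44 [ 653.2 -131.9] [ 4.2 -1.6]
38 [ 657.2 -134. ] [ 4.  -2.1]
32 [ 660.9 -136.4] [ 3.8 -2.5]
26 [ 664.4 -139.3] [ 3.5 -2.8]
20 [ 667.6 -142.5] [ 3.2 -3.2]
14 [ 670.4 -146. ] [ 2.8 -3.5]
8 [ 672.9 -149.8] [ 2.4 -3.8]
2 [ 674.9 -153.8] [ 2. -4.]
-4 [ 676.5 -158. ] [ 1.6 -4.2]
-10 [ 677.7 -162.4] [ 1.2 -4.4]
-16 [ 678.4 -166.8] [ 0.7 -4.5]
-22 [ 678.6 -171.3] [ 0.2 -4.5]
-28 [ 678.3 -175.9] [-0.3 -4.5]
-34 [ 677.6 -180.3] [-0.7 -4.5]
-40 [ 676.4 -184.7] [-1.2 -4.4]
-46 [ 674.8 -188.9] [-1.6 -4.2]
-52 [ 672.7 -192.9] [-2.1 -4. ]
-58 [ 670.3 -196.6] [-2.5 -3.8]
-64 [ 667.4 -200.1] [-2.8 -3.5]
-70 [ 664.2 -203.3] [-3.2 -3.2]
-76 [ 660.7 -206.1] [-3.5 -2.8]
-82 [ 656.9 -208.6] [-3.8 -2.4]
-88 [ 652.9 -210.6] [-4. -2.]
-94 [ 648.7 -212.2] [-4.2 -1.6]
-100 [ 644.3 -213.4] [-4.4 -1.2]
-106 [ 639.9 -214.1] [-4.5 -0.7]
-112 [ 635.4 -214.3] [-4.5 -0.2]
-118 [ 630.8 -214. ] [-4.5  0.3]
```

```bash
python3 - <<'E'
import numpy as np
A=np.array([635.5,-171.2])
def p(phi,ex=0):
    f=np.radians(phi);u=np.array([np.cos(f),np.sin(f)]);n=np.array([-u[1],u[0]])
    return A+42*u+(6+15*abs(n[1])+10*abs(n[0])+ex)*n
ph=[68]+list(range(62,-119,-6));q=np.array([p(x) for x in ph]);print("start",p(68,14).round(1),q[0].round(1))
for a,b in zip(ph[1:],np.diff(q,axis=0).round(1).tolist()):print(a,b,end="; ")
for a in(-72,-94,-118):print(a,p(a).round(1))
E
```

```text
start [ 618.9 -119.2] [ 631.9 -124.4]
62 [4.0, 0.6]; 56 [4.3, 0.1]; 50 [4.5, -0.3]; 44 [4.6, -0.9]; 38 [4.6, -1.5]; 32 [4.6, -2.1]; 26 [4.4, -2.8]; 20 [4.1, -3.4]; 14 [3.8, -4.0]; 8 [3.3, -4.6]; 2 [2.7, -5.1]; -4 [2.2, -4.1]; -10 [1.9, -3.8]; -16 [1.5, -4.2]; -22 [1.0, -4.5]; -28 [0.5, -4.8]; -34 [-0.1, -5.0]; -40 [-0.7, -5.1]; -46 [-1.4, -5.1]; -52 [-2.1, -5.1]; -58 [-2.8, -4.9]; -64 [-3.5, -4.6]; -70 [-4.1, -4.1]; -76 [-4.7, -3.6]; -82 [-5.3, -3.0]; -88 [-5.7, -2.3]; -94 [-3.9, -1.7]; -100 [-3.2, -1.5]; -106 [-3.5, -1.2]; -112 [-3.8, -1.0]; -118 [-4.0, -0.6]; -72 [ 667.6 -204.9]
-94 [ 649.6 -214.3]
-118 [ 635.1 -218.6]
```

carry_out --pt "10 5 0 0" --pt "20 10 0 0" --pt "25 13 0 0" --pt "25 13 0 0" --pt "10 8 0 0" --pt "0 0 0 0" --pt "0 0 0 0" --grip 0

```text
clock: 17.05
tool_pos: [0.6151, -0.1287, 0.1627]
tcp_rot: [0.087, -3.138, 0.001]
wrist_force: [-0.4, -0.4, 0.1]
finger_gap: 0.447
grip_force: 0.0
```

carry_out --pt "2 5 0 0" --pt "1 5 0 0" --pt "0 0 -10 0" --pt "0 0 -25 0" --pt "0 0 -30 0" --pt "0 0 -20 0" --pt "0 0 -10 0" --pt "0 0 0 0" --pt "0 0 0 0"

```text
clock: 17.95
tool_pos: [0.6197, -0.1185, 0.0691]
tcp_rot: [-0.088, 3.139, -0.0]
wrist_force: [0.2, -0.5, -0.2]
finger_gap: 0.005
grip_force: 0.0
```

```bash
python3 - <<'E'
from h import *
from rig import status,camera
s=status.observe();print(s["clock"],s["tool_pos"].round(4),s["wrist_force"].round(1),s["finger_gap"])
c=camera("side");t=camera("top")
cv2.imwrite("pics/s9.png",np.hstack([cv2.resize(i["pixels"][y:y+120,x:x+80],(400,600),interpolation=2) for i,x,y in((c,360,130),(t,340,90))])[...,::-1])
E
```

```text
17.95 [ 0.6197 -0.1185  0.0691] [ 0.2 -0.5 -0.2] 0.004674729936515802
```

View pics/s9.png

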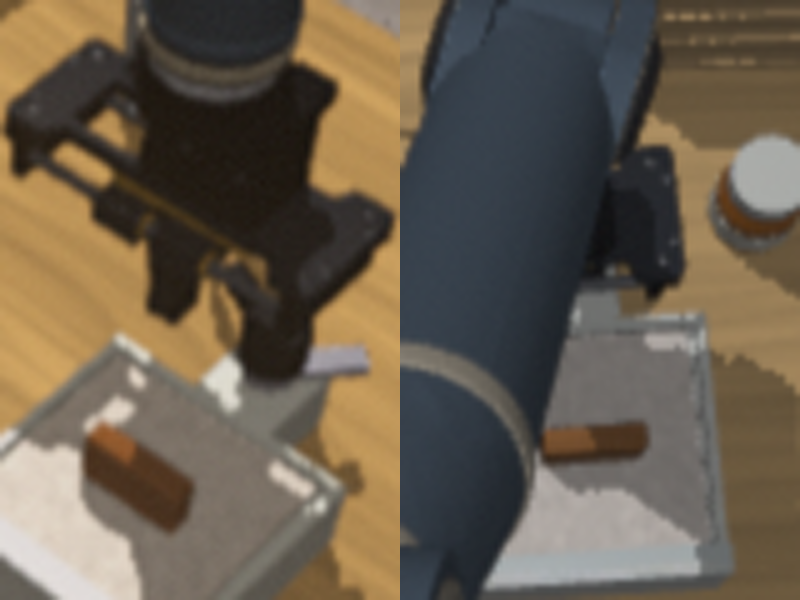

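Side crop: the lid is flush, the shut fingers stand beside the lever at (250,290), and the dog is at (335,360). That uses up the picture budget, so I'll check by numbers from here. Pushing now.

carry_out --pt "4 -2 0 0" --pt "4 -2 0 0" --pt "4 -2 0 0" --pt "4 0.6 0 0" --pt "4.3 0.1 0 0" --pt "4.5 -0.3 0 0" --pt "4.6 -0.9 0 0" --pt "4.6 -1.5 0 0" --pt "4.6 -2.1 0 0" --pt "4.4 -2.8 0 0"

```text
clock: 19.05
tool_pos: [0.6626, -0.131, 0.0684]
tcp_rot: [0.088, -3.14, -0.0]
wrist_force: [-1.6, 0.5, 0.2]
finger_gap: 0.007
grip_force: 0.4
```

carry_out --pt "4.1 -3.4 0 0" --pt "3.8 -4 0 0" --pt "3.3 -4.6 0 0" --pt "2.7 -5.1 0 0" --pt "2.2 -4.1 0 0" --pt "1.9 -3.8 0 0" --pt "1.5 -4.2 0 0" --pt "1 -4.5 0 0"

```text
clock: 19.85
tool_pos: [0.6828, -0.1646, 0.0684]
tcp_rot: [0.089, -3.14, -0.001]
wrist_force: [-0.3, 0.4, 0.5]
finger_gap: 0.005
grip_force: 0.6
```

carry_out --pt "0.5 -4.8 0 0" --pt "-0.1 -5 0 0" --pt "-0.7 -5.1 0 0" --pt "-1.4 -5.1 0 0" --pt "-2.1 -5.1 0 0" --pt "-2.8 -4.9 0 0" --pt "-3.5 -4.6 0 0" --pt "-4.1 -4.1 0 0" --pt "0 0 0 0"

```text
clock: 20.75
tool_pos: [0.6678, -0.2048, 0.0686]
tcp_rot: [0.086, -3.14, 0.001]
wrist_force: [0.5, 0.3, -0.1]
finger_gap: 0.003
grip_force: 0.0
```

carry_out --pt "-4.7 -3.6 0 0" --pt "-5.3 -3 0 0" --pt "0 0 0 0"

```text
clock: 21.05
tool_pos: [0.6603, -0.2075, 0.0688]
tcp_rot: [-0.09, 3.137, 0.004]
wrist_force: [3.5, 4.2, -0.7]
finger_gap: 0.005
grip_force: 1.9
```

```bash
cat > lv.py <<'E'
from h import *
from rig import status,camera
A=np.array([.6355,-.1712]);s=status.observe();print(s["clock"],s["tool_pos"].round(4),s["wrist_force"].round(1),s["torque"].round(2))
for n in("top","side"):
    c=camera(n);hsv=cv2.cvtColor(c["pixels"],cv2.COLOR_RGB2HSV)
    for nm,mk,z0,z1,zp in(("black",hsv[...,2]<60,.062,.1,.084),("dog",(hsv[...,1]<70)&(hsv[...,2]>60),.052,.066,.057)):
        mk=mk&(c["range_z"]>0);P=depthpts(c,mk);r=np.hypot(*(P[:,:2]-A).T);k=(P[:,2]>z0)&(P[:,2]<z1)&(r>(.024 if nm=="black" else .02))&(r<.06)
        v,u=np.nonzero(mk);W=plane(c,np.c_[u,v][k],zp)[:,:2]-A
        if k.sum()>3: print(n,nm,k.sum(),"mean",(W.mean(0)*1000).round(1),"heading",np.degrees(np.arctan2(*W.mean(0)[::-1])).round(1),"rmax",np.hypot(*W.T).max().round(3))
E
python3 lv.py
```

```text
21.05 [ 0.6603 -0.2075  0.0688] [ 3.5  4.2 -0.7] [ 0.8  -0.8   0.01]
side black 112 mean [ 10.5 -37.6] heading -74.4 rmax 0.055
side dog 72 mean [-35.1  -2.8] heading -175.5 rmax 0.053
```

The dog is at its stop (heading about -176°, over the lid) and the force is rising as the clutch engages. I'll slip it about two clicks.

carry_out --pt "-5.7 -2.3 0 0" --pt "-3.9 -1.7 0 0" --pt "-3.2 -1.5 0 0" --pt "-3.5 -1.2 0 0" --pt "-3.8 -1 0 0" --pt "0 0 0 0"

```text
clock: 21.75
tool_pos: [0.6435, -0.2153, 0.07]
tcp_rot: [-0.091, 3.13, 0.001]
wrist_force: [7.4, 3.2, -0.8]
finger_gap: 0.003
grip_force: 3.4
```

carry_out --pt "-4 -0.6 0 0" --pt "-4 -0.2 0 0" --pt "0 0 0 0" --pt "0 0 0 0"

```text
clock: 22.15
tool_pos: [0.6352, -0.2177, 0.0703]
tcp_rot: [-0.09, 3.13, -0.002]
wrist_force: [7.4, 2.3, 0.2]
finger_gap: 0.008
grip_force: 2.9
```

```bash
python3 lv.py
```

```text
22.15 [ 0.6352 -0.2177  0.0703] [7.4 2.3 0.2] [ 0.39 -1.69 -0.07]
side black 113 mean [-14.7 -40.7] heading -109.9 rmax 0.061
side dog 68 mean [-35.8  -2.3] heading -176.3 rmax 0.053
```

carry_out --pt "4 -2 0 0" --pt "6 -3 0 0" --pt "6 -3 0 0" --pt "0 0 0 0" --pt "0 0 15 0" --pt "0 0 30 0" --pt "0 0 40 0" --pt "0 0 40 0" --pt "0 0 20 0"

```text
clock: 23.15
tool_pos: [0.6476, -0.2276, 0.219]
tcp_rot: [-0.087, 3.134, -0.003]
wrist_force: [0.3, 0.3, 1.0]
finger_gap: 0.007
grip_force: 0.0
```

carry_out --pt "-20 0 20 0" --pt "-30 0 20 0" --pt "-40 0 20 0" --pt "-40 0 0 0" --pt "-40 0 0 0" --pt "-30 0 0 0" --pt "0 0 0 0" --pt "0 0 0 0"

```text
clock: 23.95
tool_pos: [0.4462, -0.2267, 0.2747]
tcp_rot: [-0.087, 3.138, 0.0]
wrist_force: [0.0, 0.4, 0.8]
finger_gap: 0.004
grip_force: 0.0
```

```bash
python3 lv.py; python3 - <<'E'
from h import *
from rig import camera
th=np.radians(3.1);ax=np.array([np.cos(th),np.sin(th)]);ay=np.array([-ax[1],ax[0]])
c=camera("side");c0=load("side0.npz");hsv=cv2.cvtColor(c["pixels"],cv2.COLOR_RGB2HSV)
P=depthpts(c,hsv[...,1]<60);q=P[:,:2]-[.525,-.177];L=np.c_[q@ax,q@ay,P[:,2]]*1000
L=L[(abs(L[:,0])<50)&(abs(L[:,1])<60)&(L[:,2]<60)&(L[:,2]>35)]
A=np.c_[L[:,:2],np.ones(len(L))];print("lid",len(L),np.linalg.lstsq(A,L[:,2],rcond=None)[0].round(3))
for n,p in dict(jar=[.685,-.289,.07],can=[.412,-.008,.12],ink=[.57,.16,.06],dish=[.396,-.432,.02],tape=[.408,.458,.025],brush=[.63,.47,.02],purple=[.267,-.217,.02]).items():
    u,v=proj(c0,p)[0].astype(int);s=np.s_[max(0,v-14):v+14,max(0,u-14):u+14];print(n,cv2.absdiff(c["pixels"],c0["pixels"])[s].mean().round(1),end="; ")
E
```

```text
23.95 [ 0.4462 -0.2267  0.2747] [0.  0.4 0.8] [ 0.08 -0.07  0.02]
top black 43 mean [-19.  -31.8] heading -120.8 rmax 0.051
top dog 66 mean [-36.5  -3.3] heading -174.9 rmax 0.06
side black 30 mean [-27.5 -41. ] heading -123.9 rmax 0.061
side dog 67 mean [-34.9  -2.1] heading -176.5 rmax 0.052
lid 1202 [-1.0000e-03  3.0000e-03  4.6635e+01]
jar 13.9; can 17.8; ink 17.7; dish 20.2; tape 15.5; brush 14.7; purple 13.4;
```

Dog at its stop over the lid, lever at about -121° (roughly 2.4 clicks of slip), lid flush, and the arm clear of everything. Handing in.

```bash
python3 -c "
from rig import workorder
print(workorder.hand_in())"
```

```text
the job is handed in; nothing more can be done
None
```

The paint box is closed: the lid lies flush, the dog is at its stop over it with about 2.4 clicks of slip, and the job was handed in at about 24 s; by a rough image check nothing else moved, but I viewed 11 pictures, one over the limit of 10.

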